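Put small things away under the top tray of a nested desk organiser

ROBOT

A 6-joint arm with a two-finger parallel gripper is mounted at the origin on a cart in front of the work surface, level with it; the furniture and walls round the work are solid. World frame = base frame: x ahead of the robot, y to its left, z up, the work surface at z = 0. Lengths are in mm, angles in rad, forces in N, time in s.
With the tool pointing down it reaches from about 350 to 775 mm from the base axis. Payload 7.3 kg.
Tool frame: the origin (TCP) lies at the very end of the fingers, on their centre line; the grasp point (between the pads) lies 19 mm behind it; z points along the fingers, y is the line along which they close (so a half turn about z gives the same grasp; the last joint's range is limited). The gripper opens to 92 mm and grips with 3 to 60 N. Pads are 19 mm wide; open, the fingers measure 130 mm over their backs; the gripper's body (75 mm by 190 mm) begins 47 mm behind the grasp point.
Start: joints at [-1.402, 0.342, 1.524, -0, 1.275, -0.146], TCP at [162.576, -499.213, 226.741] pointing down, gripper open.
Joint ranges: [-2.53, 2.53], [-0.77, 2.02], [0.04, 2.7], [-1, 4.14], [0.28, 2.66], [-3.11, 3.11]. Speed limits (rad/s): [2.57, 2.57, 3.14, 3.14, 3.14, 3.14].

INTERFACE

Orientations are given as [roll, pitch, yaw] about the fixed x, y, z axes, in that order (R = Rz(yaw) Ry(pitch) Rx(roll)).
In Python, from plant import get_obs, optics, ticket, finder gives the robot as it stands.
- The arm moves only by the tool send_rows, never from a script. Its arguments are lists of equal length, an entry for each row: "offset": the shift along the tool's x, y, z scaled (see below), a list of three; "delta_rot": the turn, a rotation vector about the tool's x, y, z scaled (see below), a list of three. In form: {"offset": [[dx, dy, dz], ...], "delta_rot": [[rx, ry, rz], ...]}. A call has 1 to 8 rows; each row is the pose to reach, as a shift and turn from the pose commanded when the call began, along the tool's axes at that moment, turning the shorter way round; what a row does not reach only later rows make up. The controller multiplies each number of a shift by 120 mm and each number of a turn by 360 degrees. A row lasts 1/8 s, in which the tool goes at most 62.5 mm and 10.7 degrees, less where a joint would pass 70% of its speed; a pose out of reach is approached as far as the arm can. A call with a number of a shift or a turn outside -1 to 1 is refused whole. A call with a gripper value outside its range is refused whole. "grip" is the opening, from 0 (shut) to 1 (fully open), set as the call begins (left out, the last holds). The fingers move at their own pace and stop on an object; the grip force is fixed at half the most. Time passes only in rows, so rows that repeat a pose let the fingers close. It gives the time, the measured TCP pose, the force, the opening and the grip force at its end, in the units of the state.
- get_obs(): the state, without advancing time (a new reading comes with each control period).
- optics.capture(name): name is "scene" or "top" or "wrist"; returns the picture (400x640x3 uint8, red, green, blue); there is no depth.
- optics.get_calibration(name): a dict with "fx", "fy", "cx", "cy" (pixels), "k1" (the pictures are not rectified: a ray, as slopes to the right and down, at radius r is drawn at 1 + k1 r^2 times it, then the intrinsics apply), "world_from_camera" (4x4, takes a point from camera to world coordinates). Camera axes: x right, y down, z forward; pixel columns grow to the right and rows downward; lengths in mm; the calibration is good to about 2 mm. A picture is of the moment at which its call begins: read the wrist's pose just before it. get_calibration takes no time and is no camera call; for the wrist camera it gives the pose at the moment of the call.
- ticket.close_job(): hands the job in; it is judged then, once.
Trained networks look in the newest picture that a camera, given by its name, has taken for a name from the list of things; names that differ only in an ending like _2 or _b are one class to them, and where a whole thing is asked for, a point or a joint stands for the part that bears it (a point fixed in the world has none). Each returns a list of dicts, best first, with "confidence" (0 to 1); they miss things now and then, are a little off and sometimes report something else, mostly with a low value. They report only what shows in the picture. A call takes as long as a camera call. They do not tell look-alikes from the thing itself.
- finder.boxes_of(target, camera): "box" ([left, top, right, bottom] in pixels, round what is visible of it).
- finder.silhouettes(target, camera): "region" (400x640 bool, what is visible of it) and "box" ([left, top, right, bottom] in pixels, round what is visible of it).
- finder.pinpoint(target, camera): "uv" ([column, row] in pixels: a listed point, or the origin of a listed thing).
The state is a dict: "time": time; "joint_positions": joint angles; "dq": joint speeds; "tau": joint torques, N m; "tool_pos": TCP position; "tcp_rot": TCP orientation; "contact_force": force on the tool from outside, world axes, zero at the start; "moment": the same for the moment, N m; "grip_width": finger opening in mm; "finger_force": force on a finger pad.
Only numpy, scipy, OpenCV 4.12 (cv2) and the standard library are available. Lean on these libraries where they do the work, as an engineer would, in place of code of your own. Each camera call takes 0.05 s, during which the arm holds its last target. There are 200 camera calls.

TASK

Put the memory stick and the binder clip away in the lower tray of the stacked wooden desk organiser: first lift the upper tray off by its grip, with the eraser staying in it, and stand it on the notebook, then lay both things in the lower tray, and finally put the upper tray back so that it sits fully home in the lower one. Leave the lower tray where it stands and do not disturb the other things on the desk.

Things in the scene. Friction and masses are not known exactly. Their poses are not given: they have to be found in the camera images.
- upper_tray: upper tray, pale wood, 100 (x) x 150 (y) mm, open on top, nested in the lower tray at the start; a half turn makes no difference; 220 g. Origin: centre of its underside, z up. Its foot (85 x 135 mm, lowest 4 mm 81 x 131) is 8 mm high and drops into the lower tray with 2.5 mm play a side; above it the tray spans z = 8 to 40 mm, walls 5 mm, inner floor z = 13 mm
- upper_tray_grip (a point): centre of the upper tray's grip bar, 67 mm above that tray's origin. The bar is 70 mm long along x, 14 mm wide along y, from z = 56 to 78 mm of the tray, over a 5 mm divider (along x at y = 0, two bays); free space beside it: pinch it across y from above
- lower_tray: lower tray, pale wood, loose on the desk: 100 (x) x 150 (y) x 56 mm, open on top, undivided, walls 5 mm, inside 90 x 140 mm, inner floor at z = 5 mm; 600 g. Origin: centre of its underside, z up. With the upper tray home, that one's origin is 48 mm above this one and 43 mm of room is left above the inner floor
- eraser: eraser in a card sleeve, 23 (x) x 52 (y) x 13 mm, lying loose in the bay of the upper tray at the tray's +y side. Origin: centre of its underside
- notebook: closed notebook with a tan cover, lying flat and fixed on the desk, 210 (x) x 152 (y) mm, its cover 10 mm above the desk (13 mm at the spiral). Origin: centre of its underside
- memory_stick: black memory stick with a metal plug, lying on the desk, 18 (x) x 53 (y) x 8 mm. Origin: centre of its underside; pinch it across x
- binder_clip: black binder clip standing on its jaw side, wire handles up, 22 (x) x 29 (y) x 34 mm. Origin: centre of its underside; its body fills the lower 16 mm and narrows upward, pinch it across x
- ink_bottle: bystander: dark square ink bottle, 50 x 50 x 60 mm, loose. Origin: centre of its underside
- glue_stick: bystander: white glue stick standing, 28 mm across, 91 mm high, loose. Origin: centre of its underside
Things that resemble listed ones, but are neither listed nor needed, are in the scene too. Several things have the shape of the binder_clip; the one meant has the colours described above.

How it is judged (in metres and radians):
On the way, in this order (a step that is already met when the one before it is completed fails the run):
1. the upper tray stands on the notebook, level and released, the eraser in it (horizontal distance between upper_tray and notebook below 0.07 m and height (world z) of upper_tray between 0.006 and 0.018 m and angle between upper_tray's own z axis and vertical below 0.08 rad and x of eraser in the frame of upper_tray between -0.045 and 0.045 m and y of eraser in the frame of upper_tray between -0.07 and 0.07 m and z of eraser in the frame of upper_tray between 0.004 and 0.034 m and linear speed of upper_tray below 0.02 m/s and contact force between upper_tray and the fingers below 0.1 N), for 0.2 s.
2. memory stick and binder clip lie in the lower tray, released (x of memory_stick in the frame of lower_tray between -0.045 and 0.045 m and y of memory_stick in the frame of lower_tray between -0.07 and 0.07 m and z of memory_stick in the frame of lower_tray between -0.002 and 0.045 m and x of binder_clip in the frame of lower_tray between -0.045 and 0.045 m and y of binder_clip in the frame of lower_tray between -0.07 and 0.07 m and z of binder_clip in the frame of lower_tray between -0.002 and 0.045 m and linear speed of each of memory_stick, binder_clip below 0.02 m/s and contact force between each of memory_stick, binder_clip and the fingers below 0.1 N), for 0.2 s.
At the end, for the whole second after the job is handed in: stick and clip lie in the lower tray; the upper tray, eraser in it, sits home in it (centres within 6 mm, upper origin 44 to 51 mm above the lower, yaw within 0.06 rad either way round, tilt under 0.05 rad); the lower tray is flat on the desk; all at rest and released (x of memory_stick in the frame of lower_tray between -0.045 and 0.045 m and y of memory_stick in the frame of lower_tray between -0.07 and 0.07 m and z of memory_stick in the frame of lower_tray between -0.002 and 0.045 m and x of binder_clip in the frame of lower_tray between -0.045 and 0.045 m and y of binder_clip in the frame of lower_tray between -0.07 and 0.07 m and z of binder_clip in the frame of lower_tray between -0.002 and 0.045 m and x of eraser in the frame of upper_tray between -0.045 and 0.045 m and y of eraser in the frame of upper_tray between -0.07 and 0.07 m and z of eraser in the frame of upper_tray between 0.004 and 0.034 m and horizontal distance between upper_tray and lower_tray below 0.006 m and z of upper_tray in the frame of lower_tray between 0.044 and 0.051 m and angle between the y axis of upper_tray and the y axis of lower_tray, either way round below 0.06 rad and angle between each of upper_tray, lower_tray's own z axis and vertical below 0.05 rad and height (world z) of lower_tray below 0.005 m and linear speed of each of upper_tray, lower_tray below 0.02 m/s and contact force between each of upper_tray, lower_tray and the fingers below 0.1 N); the robot touches nothing.
It fails at once if the eraser leaves the upper tray (not (x of eraser in the frame of upper_tray between -0.045 and 0.045 m and y of eraser in the frame of upper_tray between -0.07 and 0.07 m and z of eraser in the frame of upper_tray between 0.004 and 0.034 m)).
It fails at once if the lower tray is shifted more than 30 mm (distance of lower_tray from where it was at the start of the episode above 0.03 m).
It fails at once if the ink bottle or the glue stick is shifted more than 30 mm or knocked over (distance of any of ink_bottle, glue_stick from where it was at the start of the episode above 0.03 m or angle between any of ink_bottle, glue_stick's own z axis and vertical above 0.5 rad).
It also fails if it takes over 72 s, if anything falls off the work surface, if the arm or the gripper's body presses on something with over 40 N, if the wrist force passes 120 N, or if a joint passes its speed limit or range.

## Working session

There is one attempt and no reset: what is moved stays moved. The work goes in short steps, Python scripts to look and compute and a tool call to move; the robot and the scene stay as the last step left them, time stands still between calls to the robot, and variables do not carry over. Pictures are saved under pics/ and viewed, at most 10 in all, crops included, and the job is handed in when it is done.

Besides the shell and the picture viewer there is one more tool, called after "Call:" in YAML: its name, and indented under it one key for each argument. send_rows: Moves the arm, as the interface text tells. Its arguments: {"type":"object","properties":{"offset":{"type":"array"},"delta_rot":{"type":"array"},"grip":{"type":"number"}},"required":["offset","delta_rot"]}

```bash
mkdir -p pics; cat > h.py <<'E'
import numpy as np, cv2
from plant import get_obs, optics, ticket, finder
from scipy.spatial.transform import Rotation as R
def ray(cal,uv):
    xd=np.array([(uv[0]-cal['cx'])/cal['fx'],(uv[1]-cal['cy'])/cal['fy']]); x=xd.copy()
    for _ in range(20): x=xd/(1+cal['k1']*(x@x))
    T=np.array(cal['world_from_camera']); d=T[:3,:3]@np.array([x[0],x[1],1]); return T[:3,3],d/np.linalg.norm(d)
def atz(cal,uv,z):
    o,d=ray(cal,uv); return o+d*(z-o[2])/d[2]
def proj(cal,p):
    T=np.array(cal['world_from_camera']); c=T[:3,:3].T@(np.asarray(p,float)-T[:3,3]); x=c[:2]/c[2]; x=x*(1+cal['k1']*(x@x))
    return np.array([x[0]*cal['fx']+cal['cx'],x[1]*cal['fy']+cal['cy']])
def tri(rs):
    A=0;b=0
    for o,d in rs:
        P=np.eye(3)-np.outer(d,d);A=A+P;b=b+P@o
    x=np.linalg.solve(A,b); return x,[round(float(np.linalg.norm((np.eye(3)-np.outer(d,d))@(x-o))),1) for o,d in rs]
def shot(n):
    cal=optics.get_calibration(n); return cal,optics.capture(n)
def save(im,f): cv2.imwrite('pics/'+f,im[:,:,::-1])
E
python3 - <<'E'
from h import *
np.set_printoptions(precision=1,suppress=True)
o=get_obs();print(o['time'],o['tool_pos'],o['tcp_rot'])
C={}
for n in['scene','top','wrist']:
    C[n],im=shot(n); save(im,n+'0.png'); print(n,np.array(C[n]['world_from_camera'])[:3,3])
for t in['upper_tray','upper_tray_grip','lower_tray','eraser','notebook','memory_stick','binder_clip','ink_bottle','glue_stick']:
    P={}
    for n in['scene','top']:
        P[n]=finder.pinpoint(t,n)
        for k in P[n][:4]: print(t,n,np.round(k['uv']),round(k['confidence'],2),'z0:',atz(C[n],k['uv'],0)[:2])
    if P['scene'] and P['top']:
        print('  tri',tri([ray(C[n],P[n][0]['uv']) for n in P]))
E
```

```text
0.0 [ 162.5 -498.8  226. ] [-3.1 -0.   0.3]
scene [ 258.5 -495.7  578.5]
top [ 412.8  190.6 1054.2]
wrist [ 235.2 -476.3  384.4]
upper_tray scene [247. 178.] 0.7 z0: [552.  485.3]
upper_tray top [230. 216.] 0.64 z0: [530.1 413.8]
  tri (array([526. , 403.2,  48.5]), [1.4, 1.4])
upper_tray_grip scene [244. 154.] 0.56 z0: [588.4 612.9]
upper_tray_grip scene [352. 316.] 0.21 z0: [555.7 -21. ]
upper_tray_grip top [226. 206.] 0.69 z0: [552.4 425.2]
  tri (array([532. , 402.2, 109.6]), [6.0, 6.0])
lower_tray scene [248. 199.] 0.62 z0: [522.  393.4]
eraser scene [245. 168.] 0.38 z0: [564.3 534.5]
eraser top [218. 213.] 0.65 z0: [536.1 441. ]
  tri (array([530.5, 426.1,  61. ]), [1.6, 1.6])
notebook scene [353. 316.] 0.76 z0: [556.7 -23.3]
notebook top [418. 208.] 0.73 z0: [557.1 -16.6]
  tri (array([558.8, -18.2,  -6.1]), [1.0, 1.0])
memory_stick scene [230. 266.] 0.64 z0: [414.9 187.2]
memory_stick top [329. 270.] 0.56 z0: [414.5 185.8]
memory_stick top [216. 213.] 0.41 z0: [536.  445.4]
  tri (array([414.6, 185.8,   1.2]), [0.0, 0.0])
binder_clip scene [319. 248.] 0.6 z0: [588.1 164. ]
bi
[... 160 characters left out ...]
er_clip top [304. 188.] 0.51 z0: [597.6 245.7]
binder_clip top [338. 192.] 0.45 z0: [591.1 167. ]
binder_clip top [364. 172.] 0.43 z0: [639.9 109. ]
binder_clip top [289. 214.] 0.43 z0: [538.2 278.8]
  tri (array([618.9, 246.3, -70.7]), [9.3, 9.3])
ink_bottle scene [271. 257.] 0.72 z0: [493.1 177.5]
ink_bottle scene [358. 214.] 0.3 z0: [715.3 232.7]
ink_bottle top [331. 234.] 0.6 z0: [495.6 182.1]
  tri (array([495.4, 182.2,  -4.2]), [0.6, 0.6])
glue_stick scene [360. 214.] 0.57 z0: [718.5 229.4]
glue_stick top [312. 141.] 0.67 z0: [711.3 230.5]
glue_stick top [215. 214.] 0.59 z0: [533.7 447.8]
glue_stick top [233. 217.] 0.39 z0: [529.1 407.3]
  tri (array([714.5, 229.2,   0.4]), [3.4, 3.4])
```

View pics/top0.png

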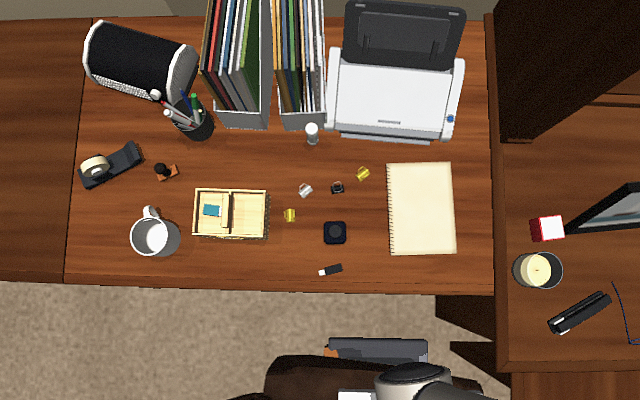

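View pics/scene0.png

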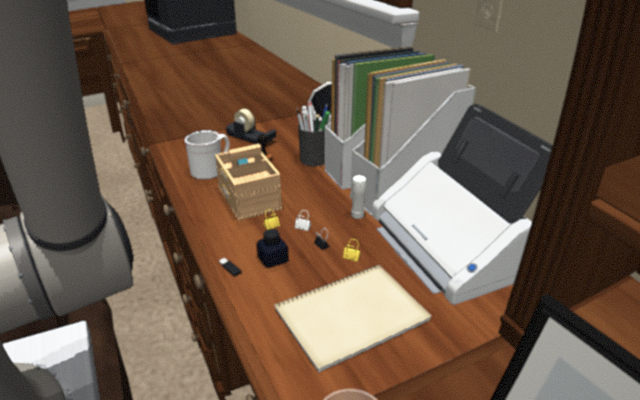

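Top view: the trays stand at (230,214), eraser in the left (+y) bay. The notebook is at (420,208), the stick at (329,270), the ink bottle at (335,232) and the glue stick at (312,133). Possible clips in the top view are yellow (290,215), white (305,190), **black (337,188)** and yellow (362,172). I choose the black one, at about (591,167) in the world, and will check it in a close crop.

```bash
cat >> h.py <<'E'
def plan(pos,yaw=None,rot=None):
    """fractions (total) from the present pose to pos/yaw, tool pointing down"""
    o=get_obs(); A=R.from_euler('xyz',o['tcp_rot']); B=R.from_euler('xyz',[np.pi,0,yaw]) if rot is None else rot
    print('t',round(o['time'],2),'tcp',np.round(o['tool_pos'],1),'rot',np.round(o['tcp_rot'],3),'w',round(o['grip_width'],1))
    print('offset',np.round(A.inv().apply(np.array(pos)-o['tool_pos'])/120,4),'rot',np.round((A.inv()*B).as_rotvec()/(2*np.pi),4))
E
python3 - <<'E'
from h import *
plan([300,-380,250],0.0)
c=optics.get_calibration('wrist');print(c)
E
```

```text
t 1.05 tcp [ 162.6 -499.2  226.7] rot [3.142 0.    0.315] w 91.6
offset [ 1.3964 -0.5898 -0.1939] rot [0.     0.     0.0501]
{'fx': 340.48564712484756, 'fy': 340.48564712484756, 'cx': 317.1751242582367, 'cy': 205.32350501288929, 'k1': -0.0543155638890213, 'world_from_camera': array([[ 3.09510988e-01, -9.13462065e-01, -2.64177979e-01,
         2.35196225e+02],
       [-9.50895725e-01, -2.97174937e-01, -8.65122982e-02,
        -4.76454389e+02],
       [ 5.18628376e-04,  2.77982217e-01, -9.60586080e-01,
         3.84965431e+02],
       [ 0.00000000e+00,  0.00000000e+00,  0.00000000e+00,
         1.00000000e+00]])}
```

Call:
send_rows:
  offset:
    - [0.33,-0.33,-0.1]
    - [0.67,-0.67,-0.2]
    - [1,-1,-0.2]
  delta_rot:
    - [0,0,0.025]
    - [0,0,0.05]
    - [0,0,0.0501]
  grip: 1

```text
time: 1.42
tool_pos: [240.2, -346.8, 251.5]
tcp_rot: [3.14, -0.001, -0.002]
contact_force: [0.9, 0.1, 0.4]
grip_width: 91.7
finger_force: 0.0
```

Call:
send_rows:
  offset:
    - [0.4,-0.4,0]
    - [0.8,-0.8,0]
    - [0.9,-1,0]
  delta_rot:
    - [0,0,0]
    - [0,0,0]
    - [0,0,0]

```text
time: 1.8
tool_pos: [349.1, -226.0, 250.9]
tcp_rot: [3.141, -0.001, 0.002]
contact_force: [-0.3, 0.3, -0.9]
grip_width: 91.6
finger_force: 0.0
```

Call:
send_rows:
  offset:
    - [0.25,-0.4,0]
    - [0.5,-0.8,0]
    - [0.6,-1,0]
  delta_rot:
    - [0,0,0]
    - [0,0,0]
    - [0,0,0]

```text
time: 2.17
tool_pos: [420.5, -105.7, 250.8]
tcp_rot: [-3.141, -0.001, 0.003]
contact_force: [-0.0, -0.4, -0.2]
grip_width: 91.9
finger_force: 0.0
```

Call:
send_rows:
  offset:
    - [0.1,-0.5,0]
    - [0.2,-1,0]
  delta_rot:
    - [0,0,0]
    - [0,0,0]

```text
time: 2.42
tool_pos: [443.8, 13.6, 250.8]
tcp_rot: [3.141, -0.001, -0.001]
contact_force: [1.3, -0.5, -0.0]
grip_width: 92.1
finger_force: 0.0
```

Call:
send_rows:
  offset:
    - [0.1,-0.5,0]
    - [0.2,-1,0]
    - [0.2,-1,0]
  delta_rot:
    - [0,0,0]
    - [0,0,0]
    - [0,0,0]

```text
time: 2.8
tool_pos: [467.5, 135.8, 250.5]
tcp_rot: [-3.141, -0.0, 0.006]
contact_force: [0.6, -0.5, -0.1]
grip_width: 91.8
finger_force: 0.0
```

```bash
cat > look.py <<'E'
from h import *
import sys,pickle
np.set_printoptions(precision=1,suppress=True)
tag=sys.argv[1]; c,im=shot('wrist'); save(im,tag+'.png'); D={}
for t in sys.argv[2:]:
    D[t]=[(k['uv'],k['confidence']) for k in finder.pinpoint(t,'wrist')]
    D[t+'_s']=[(k['region'],k['confidence']) for k in finder.silhouettes(t,'wrist')]
    for u,cf in D[t][:5]: print(t,np.array(u),round(cf,2),'z0',atz(c,u,0)[:2])
    for m,cf in D[t+'_s'][:5]:
        n=cv2.findContours(m.astype(np.uint8),0,2)[0]; n=max(n,key=len); 
        print('  sil',round(cf,2),'mean rgb',im[m].mean(0),'minrect z0:',cv2.minAreaRect(np.array([atz(c,p[0],0)[:2] for p in n],np.float32)))
pickle.dump((c,D),open(tag+'.pkl','wb'))
E
python3 look.py A memory_stick binder_clip notebook; python3 - <<'E'
from h import *
im=cv2.imread('pics/A.png'); c=optics.get_calibration('wrist')
print(c['world_from_camera'][:3,3], proj(c,[591,167,10]),proj(c,[415,186,0]))
E
```

```text
memory_stick [280.7 215.5] 0.55 z0 [412. 181.]
  sil 0.67 mean rgb [62.9 59.3 58.7] minrect z0: ((413.17401123046875, 181.38314819335938), (21.545574188232422, 54.131629943847656), 18.46529197692871)
binder_clip [222.8  62.3] 0.93 z0 [593.  242.6]
binder_clip [197.6 111.3] 0.89 z0 [539.2 275.6]
binder_clip [287.8  59.6] 0.69 z0 [595.7 169.1]
  sil 0.82 mean rgb [179.8 154.3  10.8] minrect z0: ((635.6643676757812, 112.09326934814453), (21.666887283325195, 32.43921661376953), 33.892879486083984)
  sil 0.68 mean rgb [50.  49.4 50.8] minrect z0: ((598.4442138671875, 170.78457641601562), (18.671245574951172, 29.69882583618164), 10.663312911987305)
  sil 0.62 mean rgb [173.4 168.2 165.2] minrect z0: ((591.0424194335938, 244.17799377441406), (20.793373107910156, 29.72360610961914), 45.72721481323242)
  sil 0.55 mean rgb [176.7 149.9  11.2] minrect z0: ((534.853271484375, 277.9208068847656), (31.843347549438477, 25.8631649017334), 10.51126766204834)
notebook [454.3 101.8] 0.6 z0 [552.  -23.7]
notebook [286.9 147.8] 0.19 z0 [496.9 171.7]
  sil 0.57 mean rgb [234.2 222.5 185.9] minrect z0: ((555.5681762695312, -23.784469604492188), (211.4326629638672, 155.7194366455078), 2.3428542613983154)
  sil 0.28 mean rgb [171.3 150.9 105.4] minrect z0: ((525.1490478515625, 446.81951904296875), (189.4613494873047, 127.96862030029297), 88.79500579833984)
[543.86062171 130.20087011 409.07044594] [283.30429825  63.35113883] [272.90173027 213.54405646]
```

Call:
send_rows:
  offset:
    - [0,-0.5,0]
    - [0,-1,0]
    - [0,-1,0]
    - [0,-1,0]
  delta_rot:
    - [0,0,0]
    - [0,0,0]
    - [0,0,0]
    - [0,0,0]

```text
time: 3.65
tool_pos: [467.6, 251.1, 250.5]
tcp_rot: [3.141, 0.0, -0.0]
contact_force: [-0.6, 0.6, 0.1]
grip_width: 91.6
finger_force: 0.0
```

```bash
python3 look.py B memory_stick binder_clip upper_tray upper_tray_grip eraser
```

```text
memory_stick [370.7 213.5] 0.72 z0 [414.8 182.8]
memory_stick [545.8  99.4] 0.22 z0 [555.7 -20. ]
  sil 0.67 mean rgb [67.9 65.6 66.1] minrect z0: ((413.0266418457031, 180.99282836914062), (20.46184730529785, 53.138877868652344), 17.655193328857422)
binder_clip [297.1 115.6] 0.94 z0 [534.5 273.6]
binder_clip [326.5  63.8] 0.75 z0 [591.4 239.7]
binder_clip [440.4  24.3] 0.72 z0 [633.9 113.9]
binder_clip [388.6  61.6] 0.69 z0 [594.1 169.8]
  sil 0.84 mean rgb [55.2 52.3 52.3] minrect z0: ((599.7178955078125, 168.4654998779297), (22.092294692993164, 31.653118133544922), 3.280247926712036)
  sil 0.74 mean rgb [154.8 129.6  10. ] minrect z0: ((535.6137084960938, 275.4354553222656), (19.74674415588379, 28.356975555419922), 89.8755111694336)
  sil 0.58 mean rgb [182.9 178.5 175.9] minrect z0: ((592.9899291992188, 242.8245086669922), (20.160816192626953, 30.098438262939453), 43.74293518066406)
upper_tray [175.9 122.7] 0.69 z0 [527.4 417.1]
  sil 0.86 mean rgb [190.1 169.6 119. ] minrect z0: ((525.1281127929688, 434.6636047363281), (199.29281616210938, 127.17436218261719), 89.29703521728516)
upper_tray_grip [146.7 128.3] 0.97 z0 [521.3 453.3]
  sil 0.28 mean rgb [232.  219.4 183. ] minrect z0: ((557.1435546875, -25.10753631591797), (214.8910675048828, 158.39878845214844), 3.09749436378479)
eraser [137.1 121.3] 0.96 z0 [529.6 464. ]
  sil 0.56 mean rgb [ 62.9 154.5 170. ] minrect z0: ((534.3843383789062, 487.5730895996094), (28.311601638793945, 29.009830474853516), 81.99449920654297)
```

View pics/B.png

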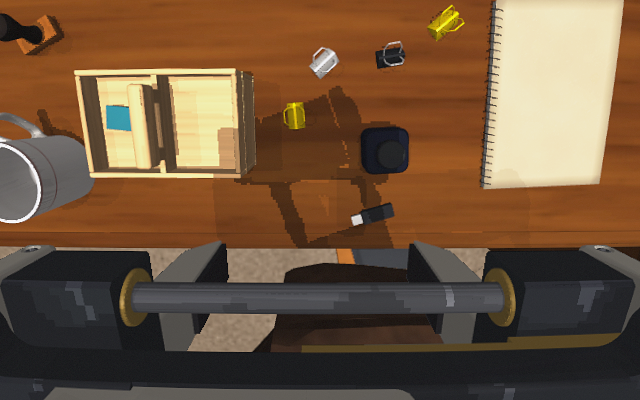

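View B: the trays are at (165,122), and the eraser's blue sleeve shows at (118,118) beside the grip bar (140,125). The black clip is at (390,55), clearly set apart from the yellow (295,115), white (323,62) and yellow (446,22) ones. The stick is at (373,214), the ink bottle at (385,150), and the mug stands close beyond the tray's +y end.

Call:
send_rows:
  offset:
    - [0.15,-0.5,0]
    - [0.3,-1,0]
    - [0.3,-1,0]
    - [0.3,-1,0]
  delta_rot:
    - [0,0,0]
    - [0,0,0]
    - [0,0,0]
    - [0,0,0]

```text
time: 4.7
tool_pos: [503.2, 371.9, 250.1]
tcp_rot: [3.141, 0.001, 0.001]
contact_force: [-0.4, 0.4, 0.1]
grip_width: 91.6
finger_force: 0.0
```

```bash
python3 look.py C upper_tray upper_tray_grip eraser lower_tray; python3 - <<'E'
from h import *
import pickle
np.set_printoptions(precision=1,suppress=True)
S={k:pickle.load(open(k+'.pkl','rb')) for k in 'ABC'}
for t in['upper_tray','upper_tray_grip','eraser']:
    print(t,tri([ray(S[k][0],S[k][1][t][0][0]) for k in 'BC']))
print('stick',tri([ray(S[k][0],S[k][1]['memory_stick'][0][0]) for k in 'AB']))
print('clip',tri([ray(S['A'][0],S['A'][1]['binder_clip'][2][0]),ray(S['B'][0],S['B'][1]['binder_clip'][3][0])]))
im=cv2.imread('pics/C.png')
c=S['C'][0]; u=proj(c,[526,403,110]).astype(int); print(u)
x,y=max(u[0]-130,0),max(u[1]-110,0); cv2.imwrite('pics/Cc.png',cv2.resize(im[y:y+220,x:x+270],None,fx=2.7,fy=2.7)); print(x,y)
E
```

```text
upper_tray [290.8 155.4] 0.57 z0 [523.5 402.6]
  sil 0.94 mean rgb [186.7 149.2 103. ] minrect z0: ((515.880615234375, 405.75634765625), (193.4224853515625, 128.36111450195312), 89.31935119628906)
upper_tray_grip [286.9 165.9] 0.84 z0 [510.8 407.6]
  sil 0.78 mean rgb [187.  149.5 103.4] minrect z0: ((515.4927368164062, 405.723876953125), (191.18896484375, 127.60457611083984), 89.31236267089844)
  sil 0.52 mean rgb [33.1 33.2 40.2] minrect z0: ((492.10699462890625, 161.55519104003906), (58.32904815673828, 75.00904846191406), 0.453294962644577)
eraser [254.7 155.6] 0.7 z0 [523.3 446. ]
eraser [284.8 168. ] 0.68 z0 [508.2 410.2]
  sil 0.8 mean rgb [ 86.2 129.7 136.2] minrect z0: ((526.1342163085938, 447.6331787109375), (56.3514404296875, 28.384695053100586), 84.12031555175781)
  sil 0.39 mean rgb [ 86.1 128.7 135. ] minrect z0: ((525.6130981445312, 447.4884948730469), (56.405860900878906, 29.27338981628418), 83.45793151855469)
upper_tray (array([529.3, 399.4,  43.4]), [0.2, 0.2])
upper_tray_grip (array([528.4, 398.2, 110.5]), [1.0, 1.0])
eraser (array([531.1, 436.1,  53.7]), [0.4, 0.4])
stick (array([411.4, 181.7,  -6.2]), [1.4, 1.4])
clip (array([595.1, 169.3,  -2.2]), [0.8, 0.8])
[281 169]
151 59
```

View pics/Cc.png

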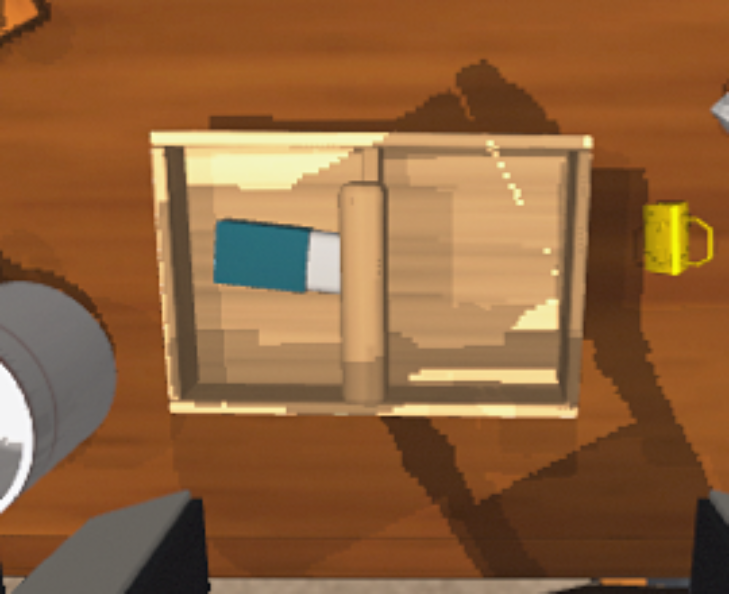

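Crop C shows the upper tray's rim corners at crop pixels (152,132), (592,137), (577,416) and (170,412). The grip bar runs from (362,183) to (363,402), and the eraser is in the left bay, beside the bar.

```bash
python3 - <<'E'
from h import *
import pickle
np.set_printoptions(precision=1,suppress=True)
c=pickle.load(open('C.pkl','rb'))[0]
w=lambda p,z: atz(c,[151+p[0]/2.7,59+p[1]/2.7],z)
P=[w(p,88) for p in[(152,132),(592,137),(577,416),(170,412)]]
print(np.array(P),np.mean(P,0),[np.linalg.norm(P[i]-P[i-1]) for i in range(4)])
for i,j in((0,1),(3,2)): d=P[i]-P[j]; print('yaw of y',np.degrees(np.arctan2(-d[0],d[1])))
for i,j in((0,3),(1,2)): d=P[i]-P[j]; print('yaw of x',np.degrees(np.arctan2(d[1],d[0])))
print('bar',w((362,183),122),w((363,402),122))
plan([528,399,140],0)
E
```

```text
[[579.3 471.4  88. ]
 [577.3 322.9  88. ]
 [478.8 324.2  88. ]
 [480.3 473.2  88. ]] [528.9 397.9  88. ] [np.float64(99.04661917726321), np.float64(148.6093161846212), np.float64(98.5985994444005), np.float64(149.01465171832146)]
yaw of y -0.7468076258009141
yaw of y -0.5749829385226503
yaw of x -1.0251948498392867
yaw of x -0.7913070663340477
bar [563.9 397.7 122. ] [494.2 399.  122. ]
t 5.15 tcp [503.6 371.7 251. ] rot [-3.1 -0.  -0. ] w 92.2
offset [ 0.2 -0.2  0.9] rot [-0. -0. -0.]
```

Call:
send_rows:
  offset:
    - [0.11,-0.11,0.2]
    - [0.21,-0.22,0.5]
    - [0.21,-0.22,0.6]
  delta_rot:
    - [0,0,0.0022]
    - [0,0,0.0022]
    - [0,0,0.0022]

```text
time: 5.52
tool_pos: [528.1, 398.1, 175.9]
tcp_rot: [3.139, 0.004, -0.014]
contact_force: [0.0, -0.2, -0.3]
grip_width: 91.4
finger_force: 0.0
```

Call:
send_rows:
  offset:
    - [0,0,0.3]
    - [0,0,0.6]
    - [0,0,0.68]
    - [0,0,0.68]
  delta_rot:
    - [0,0,0]
    - [0,0,0]
    - [0,0,0]
    - [0,0,0]

```text
time: 6.02
tool_pos: [528.9, 398.4, 97.9]
tcp_rot: [-3.141, -0.0, -0.014]
contact_force: [0.1, 0.3, 1.4]
grip_width: 91.9
finger_force: 0.0
```

```bash
python3 - <<'E'
from h import *
plan([529,398,97],-0.014)
c,im=shot('wrist'); save(im,'D.png')
E
```

```text
t 6.03 tcp [528.9 398.4  97.9] rot [-3.141 -0.    -0.014] w 91.9
offset [0.0011 0.0033 0.0072] rot [-0.     -0.0001  0.    ]
```

View pics/D.png

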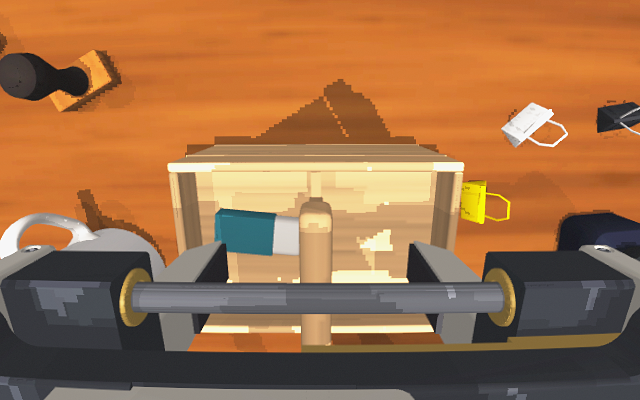

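Picture D: the bar at (315,270) sits midway between the fingers at (195,285) and (430,285), well clear of the walls. Closing.

Call:
send_rows:
  offset:
    - [0,0,0]
    - [0,0,0]
    - [0,0,0]
    - [0,0,0]
    - [0,0,0]
    - [0,0,0]
  delta_rot:
    - [0,0,0]
    - [0,0,0]
    - [0,0,0]
    - [0,0,0]
    - [0,0,0]
    - [0,0,0]
  grip: 0

```text
time: 6.82
tool_pos: [528.7, 398.4, 97.0]
tcp_rot: [3.141, 0.0, -0.014]
contact_force: [0.1, 0.5, 0.6]
grip_width: 36.0
finger_force: 0.0
```

Call:
send_rows:
  offset:
    - [0,0,0]
    - [0,0,0]
    - [0,0,0]
    - [0,0,0]
    - [0,0,0]
  delta_rot:
    - [0,0,0]
    - [0,0,0]
    - [0,0,0]
    - [0,0,0]
    - [0,0,0]

```text
time: 7.45
tool_pos: [528.7, 398.5, 97.1]
tcp_rot: [-3.142, -0.0, -0.014]
contact_force: [0.3, 0.8, -0.3]
grip_width: 13.6
finger_force: 30.0
```

Call:
send_rows:
  offset:
    - [0,0,-0.1]
    - [0,0,-0.25]
    - [0,0,-0.45]
    - [0,0,-0.65]
    - [0,0,-0.85]
    - [0,0,-0.9]
  delta_rot:
    - [0,0,0]
    - [0,0,0]
    - [0,0,0]
    - [0,0,0]
    - [0,0,0]
    - [0,0,0]

```text
time: 8.2
tool_pos: [529.6, 398.9, 208.2]
tcp_rot: [-3.139, -0.004, -0.014]
contact_force: [1.1, 0.4, -2.6]
grip_width: 13.9
finger_force: 30.0
```

Call:
send_rows:
  offset:
    - [0.02,0.15,0]
    - [0.04,0.4,0]
    - [0.06,0.7,0]
    - [0.08,1,0]
  delta_rot:
    - [0,0,0]
    - [0,0,0]
    - [0,0,0]
    - [0,0,0]

```text
time: 8.7
tool_pos: [536.0, 275.8, 203.7]
tcp_rot: [3.14, 0.002, -0.014]
contact_force: [0.4, 0.7, -2.1]
grip_width: 13.7
finger_force: 30.0
```

Call:
send_rows:
  offset:
    - [0.02,0.33,0]
    - [0.05,0.67,0]
    - [0.08,1,0]
  delta_rot:
    - [0,0,0]
    - [0,0,0]
    - [0,0,0]

```text
time: 9.07
tool_pos: [543.6, 155.6, 203.9]
tcp_rot: [3.141, 0.002, -0.014]
contact_force: [1.3, 0.1, -1.1]
grip_width: 14.0
finger_force: 30.0
```

Call:
send_rows:
  offset:
    - [0.02,0.33,0]
    - [0.05,0.67,0]
    - [0.08,1,0]
  delta_rot:
    - [0,0,0]
    - [0,0,0]
    - [0,0,0]

```text
time: 9.45
tool_pos: [551.3, 35.7, 204.0]
tcp_rot: [3.141, 0.002, -0.015]
contact_force: [1.1, 0.2, -1.5]
grip_width: 13.8
finger_force: 30.0
```

Call:
send_rows:
  offset:
    - [0.02,0.3,0]
    - [0.03,0.48,0]
    - [0.04,0.55,0]
    - [0.04,0.55,0]
    - [0.04,0.55,0]
  delta_rot:
    - [0,0,0]
    - [0,0,0]
    - [0,0,0]
    - [0,0,0]
    - [0,0,0]

```text
time: 10.07
tool_pos: [556.1, -27.2, 204.9]
tcp_rot: [-3.141, 0.001, -0.013]
contact_force: [-0.2, -0.2, -2.0]
grip_width: 14.0
finger_force: 30.0
```

```bash
python3 - <<'E'
from h import *
np.set_printoptions(precision=1,suppress=True)
plan([556,-27,62],-0.014)
for n in('scene','top'):
    c,im=shot(n); save(im,n+'1.png')
    for t in('notebook','upper_tray','eraser','lower_tray','upper_tray_grip'):
        for k in finder.pinpoint(t,n)[:2]: print(n,t,np.array(k['uv']),round(k['confidence'],2),'z0',atz(c,k['uv'],0)[:2],'z160',atz(c,k['uv'],160)[:2])
E
```

```text
t 10.07 tcp [556.1 -27.2 204.9] rot [-3.1  0.  -0. ] w 14.0
offset [-0.  -0.   1.2] rot [-0.  0.  0.]
scene notebook [349.4 314.1] 0.71 z0 [554.3 -16.3] z160 [ 472.5 -148.9]
scene upper_tray [354.9 242.3] 0.93 z0 [659.2 148.1] z160 [548.4 -29.9]
scene eraser [350.9 221.9] 0.44 z0 [686.8 212.6] z160 [568.4  16.7]
scene lower_tray [250.7 199.2] 0.62 z0 [528.4 389.8] z160 [453.7 144.9]
scene lower_tray [360.9 205.1] 0.38 z0 [738.5 259. ] z160 [605.8  50.2]
scene upper_tray_grip [361.7 204.9] 0.79 z0 [740.5 258.9] z160 [607.2  50.2]
top upper_tray [440.3 196.9] 0.75 z0 [584.8 -67.2] z160 [558.7 -28. ]
top lower_tray [234.3 216.3] 0.65 z0 [529.8 403.7] z160 [512.1 371.3]
```

View pics/scene1.png

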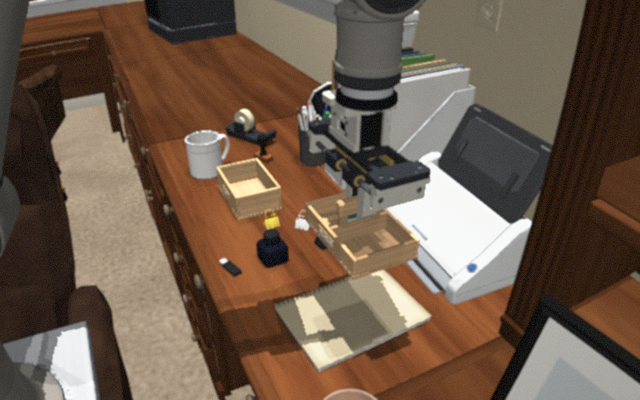

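The upper tray hangs level under the gripper at (362,240), the lower one stands alone at (250,187), and the notebook is free at (355,315). Lowering.

Call:
send_rows:
  offset:
    - [0,0,0.2]
    - [0,0,0.5]
    - [0,0,0.8]
    - [0,0,1]
    - [0,0,1]
  delta_rot:
    - [0,0,0]
    - [0,0,0]
    - [0,0,0]
    - [0,0,0]
    - [0,0,0]

```text
time: 11.3
tool_pos: [555.2, -27.8, 83.4]
tcp_rot: [-3.141, 0.004, -0.014]
contact_force: [0.7, 0.1, -1.4]
grip_width: 13.8
finger_force: 30.0
```

Call:
send_rows:
  offset:
    - [0,0,0.08]
    - [0,0,0.15]
    - [0,0,0.19]
    - [0,0,0.2]
  delta_rot:
    - [0,0,0]
    - [0,0,0]
    - [0,0,0]
    - [0,0,0]

```text
time: 11.8
tool_pos: [556.4, -28.0, 61.0]
tcp_rot: [3.142, 0.0, -0.014]
contact_force: [0.3, -0.6, -2.5]
grip_width: 14.2
finger_force: 30.0
```

Call:
send_rows:
  offset:
    - [0,0,0.008]
    - [0,0,0.016]
    - [0,0,0.024]
    - [0,0,0.024]
  delta_rot:
    - [0,0,0]
    - [0,0,0]
    - [0,0,0]
    - [0,0,0]

```text
time: 12.3
tool_pos: [556.6, -28.0, 58.7]
tcp_rot: [3.141, -0.001, -0.014]
contact_force: [-0.8, 1.0, 3.0]
grip_width: 13.8
finger_force: 30.0
```

Call:
send_rows:
  offset:
    - [0,0,0]
    - [0,0,0]
    - [0,0,0]
    - [0,0,0]
    - [0,0,0]
  delta_rot:
    - [0,0,0]
    - [0,0,0]
    - [0,0,0]
    - [0,0,0]
    - [0,0,0]
  grip: 0.55

```text
time: 12.92
tool_pos: [556.4, -28.0, 58.2]
tcp_rot: [3.142, 0.0, -0.014]
contact_force: [-0.3, 0.3, 0.4]
grip_width: 50.3
finger_force: 0.0
```

Call:
send_rows:
  offset:
    - [0,0,-0.15]
    - [0,0,-0.5]
    - [0,0,-1]
    - [0,0,-1]
  delta_rot:
    - [0,0,0]
    - [0,0,0]
    - [0,0,0]
    - [0,0,0]

```text
time: 13.42
tool_pos: [559.2, -28.4, 183.2]
tcp_rot: [3.14, -0.01, -0.014]
contact_force: [-0.5, 1.1, 0.2]
grip_width: 50.5
finger_force: 0.0
```

```bash
python3 look.py E upper_tray eraser binder_clip; python3 - <<'E'
from h import *
np.set_printoptions(precision=1,suppress=True)
plan([560,130,160],1.5)
E
```

```text
upper_tray [315.1 191.4] 0.87 z0 [553.6 -27.1]
  sil 0.57 mean rgb [196.3 161.9 113.1] minrect z0: ((545.025634765625, -28.197998046875), (174.5387420654297, 120.271728515625), 89.18956756591797)
eraser [281.4 190.1] 0.81 z0 [555.5   7.6]
  sil 0.97 mean rgb [ 96.  134.7 140. ] minrect z0: ((554.7774658203125, 8.594963073730469), (56.464080810546875, 26.78434944152832), 83.68321228027344)
binder_clip [ 38.4 212.3] 0.92 z0 [535.2 274.9]
binder_clip [ 55.9 158.4] 0.87 z0 [593.2 241.5]
binder_clip [166.9 115. ] 0.83 z0 [633.1 117.5]
binder_clip [120.3 155.5] 0.8 z0 [594.4 171.1]
  sil 0.84 mean rgb [58.4 53.5 52.7] minrect z0: ((596.92041015625, 175.5543212890625), (21.367990493774414, 40.31725311279297), 5.751787185668945)
  sil 0.76 mean rgb [201.2 175.2  10.9] minrect z0: ((632.1982421875, 115.20240783691406), (20.430606842041016, 34.16993713378906), 44.21955490112305)
  sil 0.68 mean rgb [187.5 183.6 180.5] minrect z0: ((588.1202392578125, 247.39617919921875), (19.151485443115234, 39.608734130859375), 40.50174331665039)
  sil 0.58 mean rgb [203.1 174.2  10.8] minrect z0: ((532.0899047851562, 282.07049560546875), (33.625587463378906, 33.00557327270508), 3.392015218734741)
t 13.78 tcp [555.8 -27.9 176.9] rot [-3.1  0.  -0. ] w 50.8
offset [ 0.  -1.3  0.1] rot [-0.   0.  -0.2]
```

The upper tray stands on the notebook with the eraser in it, and the lower tray stayed put. Next is the clip.

Call:
send_rows:
  offset:
    - [0.03,-0.12,0]
    - [0.06,-0.25,0]
    - [0.1,-0.4,0]
    - [0.15,-0.55,0]
    - [0.2,-0.7,0]
    - [0.25,-0.85,0]
    - [0.28,-1,0]
    - [0.28,-1,0]
  delta_rot:
    - [0,0,-0.029]
    - [0,0,-0.058]
    - [0,0,-0.087]
    - [0,0,-0.116]
    - [0,0,-0.145]
    - [0,0,-0.174]
    - [0,0,-0.203]
    - [0,0,-0.232]

```text
time: 14.78
tool_pos: [591.5, 92.8, 177.1]
tcp_rot: [-3.14, 0.0, 1.452]
contact_force: [1.0, 0.7, -0.2]
grip_width: 50.2
finger_force: 0.0
```

```bash
python3 look.py F binder_clip memory_stick; python3 - <<'E'
from h import *
np.set_printoptions(precision=1,suppress=True)
plan([595,170,120],1.62)
im=cv2.imread('pics/F.png');c=optics.get_calibration('wrist');u=proj(c,[595,170,15]).astype(int);x,y=max(u[0]-70,0),max(u[1]-55,0)
print(x,y);cv2.imwrite('pics/Fc.png',cv2.resize(im[y:y+110,x:x+140],None,fx=5,fy=5))
E
```

```text
binder_clip [301.6  20.8] 0.73 z0 [596.5 243.6]
binder_clip [314.4 105. ] 0.69 z0 [599.  169.1]
binder_clip [355.9 159.6] 0.61 z0 [633.5 112.6]
  sil 0.91 mean rgb [131.3 108.9  10.7] minrect z0: ((634.4779052734375, 111.43183898925781), (22.80008888244629, 32.11763381958008), 39.37163162231445)
  sil 0.83 mean rgb [46.6 44.3 44.6] minrect z0: ((598.5504150390625, 170.34573364257812), (21.271469116210938, 30.24778175354004), 15.921309471130371)
  sil 0.59 mean rgb [134.8 109.8  11.3] minrect z0: ((534.0637817382812, 266.57830810546875), (4.972728729248047, 28.873586654663086), 82.15789031982422)
memory_stick [126.4 118.1] 0.98 z0 [415.7 180.4]
  sil 0.77 mean rgb [79.3 76.1 76.4] minrect z0: ((411.7732238769531, 182.36465454101562), (22.2236328125, 54.741722106933594), 16.84766387939453)
t 15.03 tcp [591.5  91.4 177.7] rot [-3.1  0.   1.4] w 50.9
offset [ 0.7 -0.1  0.5] rot [-0.  0. -0.]
238 47
```

View pics/Fc.png

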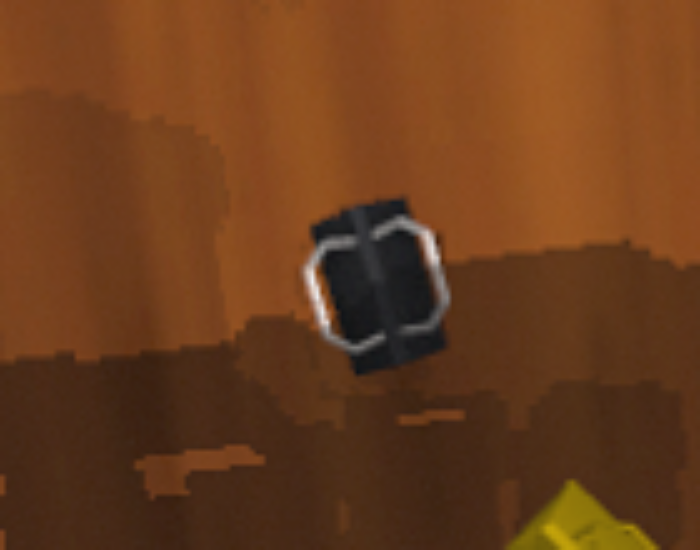

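The crop shows the black clip, centred at crop (381,288), with its wire loops up. Its long axis leans about 17° left of image-up, which gives a tool yaw of about 1.754.

Call:
send_rows:
  offset:
    - [0.3,-0.01,0.1]
    - [0.55,-0.02,0.3]
    - [0.65,-0.023,0.6]
    - [0.65,-0.023,0.75]
    - [0.65,-0.023,0.75]
    - [0.65,-0.023,0.75]
  delta_rot:
    - [0,0,-0.024]
    - [0,0,-0.048]
    - [0,0,-0.048]
    - [0,0,-0.048]
    - [0,0,-0.048]
    - [0,0,-0.048]

```text
time: 15.78
tool_pos: [599.5, 169.0, 89.2]
tcp_rot: [3.14, 0.0, 1.744]
contact_force: [0.2, 0.3, 0.2]
grip_width: 50.5
finger_force: 0.0
```

```bash
python3 look.py G binder_clip glue_stick; python3 - <<'E'
from h import *
plan([598,169.5,3],1.754)
c=optics.get_calibration('wrist'); print(proj(c,[598,169.5,0]),proj(c,[714,229,91]))
E
```

```text
binder_clip [324.5 107. ] 0.77 z0 [593.1 243.3]
binder_clip [314.2 208.1] 0.65 z0 [598.5 169.2]
  sil 0.94 mean rgb [75.3 72.1 73.1] minrect z0: ((597.9143676757812, 167.2030029296875), (21.35832405090332, 34.84321975708008), 6.162634372711182)
  sil 0.8 mean rgb [241.6 237.7 234.3] minrect z0: ((592.8656005859375, 243.260009765625), (26.356599807739258, 30.720767974853516), 42.400821685791016)
  sil 0.74 mean rgb [232.7 211.2  14.9] minrect z0: ((630.71142578125, 115.69035339355469), (19.644001007080078, 20.183589935302734), 38.92640686035156)
  sil 0.65 mean rgb [225.6 223.1 219.8] minrect z0: ((754.0736083984375, 225.9730224609375), (42.236751556396484, 106.13553619384766), 82.4849624633789)
t 16.02 tcp [599.3 169.1  89.1] rot [3.14  0.    1.745] w 50.4
offset [ 0.005  -0.0108  0.7174] rot [ 0.0002  0.     -0.0015]
[313.83197986 207.89278864] [568.71197094 185.16036514]
```

View pics/G.png

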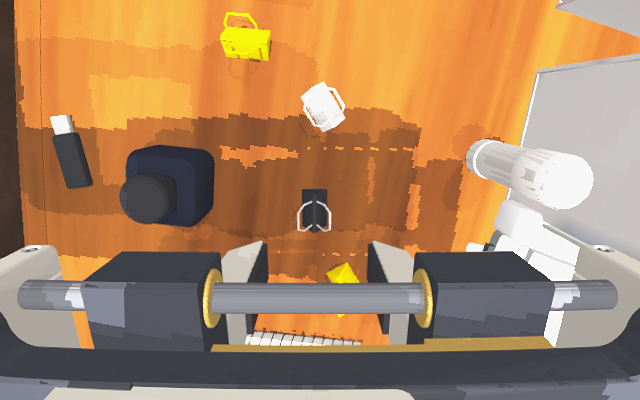

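Picture G: the clip is upright at (314,208), on the fingers' centre line, and the glue stick at (565,180) is where I predicted, about 15 mm clear of the body. Descending.

Call:
send_rows:
  offset:
    - [0,-0.01,0.25]
    - [0,-0.01,0.45]
    - [0,-0.01,0.6]
    - [0,-0.01,0.7]
    - [0,-0.01,0.71]
  delta_rot:
    - [0,0,0]
    - [0,0,0]
    - [0,0,0]
    - [0,0,0]
    - [0,0,0]

```text
time: 16.65
tool_pos: [597.4, 169.0, 2.4]
tcp_rot: [-3.141, 0.0, 1.745]
contact_force: [-0.3, 0.5, -0.2]
grip_width: 50.1
finger_force: 0.0
```

Call:
send_rows:
  offset:
    - [0,0,0]
    - [0,0,0]
    - [0,0,0]
    - [0,0,0]
    - [0,0,0]
    - [0,0,0]
  delta_rot:
    - [0,0,0]
    - [0,0,0]
    - [0,0,0]
    - [0,0,0]
    - [0,0,0]
    - [0,0,0]
  grip: 0

```text
time: 17.4
tool_pos: [597.7, 169.1, 3.2]
tcp_rot: [3.141, 0.0, 1.745]
contact_force: [-0.1, -0.1, 1.1]
grip_width: 14.2
finger_force: 26.8
```

Call:
send_rows:
  offset:
    - [0,0,-0.1]
    - [0,0,-0.35]
    - [0,0,-0.7]
    - [0,0,-0.9]
  delta_rot:
    - [0,0,0]
    - [0,0,0]
    - [0,0,0]
    - [0,0,0]

```text
time: 17.9
tool_pos: [598.5, 169.2, 114.2]
tcp_rot: [3.138, 0.0, 1.746]
contact_force: [-0.7, 1.2, -1.0]
grip_width: 14.0
finger_force: 26.5
```

Call:
send_rows:
  offset:
    - [0.3,-0.05,0]
    - [0.6,-0.1,0]
    - [0.9,-0.15,0]
  delta_rot:
    - [0,0,0]
    - [0,0,0]
    - [0,0,0]

```text
time: 18.27
tool_pos: [560.9, 273.2, 112.0]
tcp_rot: [3.141, -0.0, 1.745]
contact_force: [0.4, 0.8, 0.0]
grip_width: 14.4
finger_force: 26.5
```

Call:
send_rows:
  offset:
    - [0.35,-0.07,0]
    - [0.6,-0.12,0]
    - [0.76,-0.14,0]
    - [0.76,-0.14,0]
  delta_rot:
    - [0,0,0.015]
    - [0,0,0.03]
    - [0,0,0.03]
    - [0,0,0.03]

```text
time: 18.77
tool_pos: [528.5, 360.0, 111.3]
tcp_rot: [3.141, -0.0, 1.561]
contact_force: [0.2, -0.3, -0.2]
grip_width: 14.4
finger_force: 26.5
```

```bash
python3 look.py H lower_tray binder_clip; python3 - <<'E'
from h import *
plan([529,358,9],1.556)
E
```

```text
lower_tray [317.9 149.1] 0.89 z0 [530.9 402.5]
  sil 0.93 mean rgb [211.2 184.9 142.5] minrect z0: ((528.8148803710938, 399.27508544921875), (168.985595703125, 126.04376220703125), 89.21290588378906)
  sil 0.22 mean rgb [150.9 146.6 141.2] minrect z0: ((722.4562377929688, 220.12132263183594), (28.061582565307617, 49.34708786010742), 41.25566482543945)
binder_clip [315.6 255.8] 0.57 z0 [528.1 311.1]
  sil 0.81 mean rgb [45.9 45.3 46.4] minrect z0: ((529.0115356445312, 311.2381896972656), (51.32856369018555, 32.103187561035156), 87.90826416015625)
t 19.02 tcp [529.4 358.  111. ] rot [3.142 0.    1.556] w 14.1
offset [ 3.000e-04 -3.000e-03  8.502e-01] rot [ 0.      0.0001 -0.    ]
```

View pics/H.png

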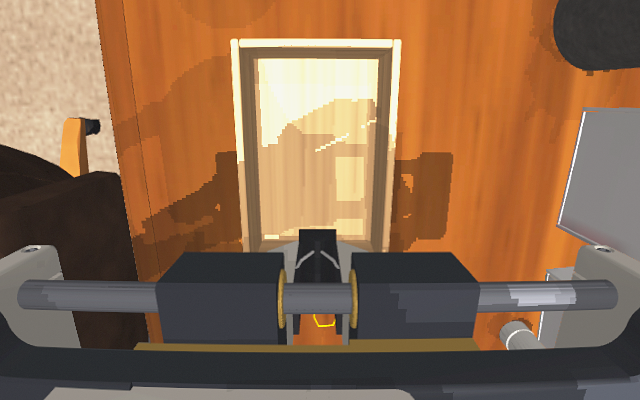

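Picture H: the lower tray is empty, its rim running from (232,40) to (400,40) and down, and the clip at (318,255) is held in line with it and inside its walls. Lowering and releasing.

Call:
send_rows:
  offset:
    - [0,0,0.25]
    - [0,0,0.55]
    - [0,0,0.75]
    - [0,0,0.83]
    - [0,0,0.85]
    - [0,0,0.85]
  delta_rot:
    - [0,0,0]
    - [0,0,0]
    - [0,0,0]
    - [0,0,0]
    - [0,0,0]
    - [0,0,0]

```text
time: 19.77
tool_pos: [529.4, 359.3, 10.0]
tcp_rot: [3.14, -0.001, 1.557]
contact_force: [0.0, -0.5, 1.0]
grip_width: 14.2
finger_force: 26.5
```

Call:
send_rows:
  offset:
    - [0,0,0]
    - [0,0,0]
    - [0,0,0]
    - [0,0,0]
  delta_rot:
    - [0,0,0]
    - [0,0,0]
    - [0,0,0]
    - [0,0,0]
  grip: 0.45

```text
time: 20.27
tool_pos: [528.7, 359.2, 9.1]
tcp_rot: [3.141, 0.0, 1.557]
contact_force: [0.1, 0.5, -1.1]
grip_width: 41.0
finger_force: 0.0
```

Call:
send_rows:
  offset:
    - [0,0,-0.2]
    - [0,0,-0.6]
    - [0,0,-1]
    - [0,0,-1]
  delta_rot:
    - [0,0,0]
    - [0,0,0]
    - [0,0,0]
    - [0,0,0]

```text
time: 20.78
tool_pos: [531.0, 360.4, 133.8]
tcp_rot: [3.134, -0.004, 1.557]
contact_force: [-0.0, 0.4, 0.6]
grip_width: 41.4
finger_force: 0.0
```

Call:
send_rows:
  offset:
    - [-0.3,-0.18,0]
    - [-0.6,-0.36,0]
    - [-0.9,-0.55,0]
  delta_rot:
    - [0,0,0]
    - [0,0,0]
    - [0,0,0]

```text
time: 21.15
tool_pos: [459.9, 250.9, 128.0]
tcp_rot: [-3.14, 0.001, 1.557]
contact_force: [0.2, -0.1, 0.0]
grip_width: 41.3
finger_force: 0.0
```

Call:
send_rows:
  offset:
    - [-0.3,-0.2,0]
    - [-0.5,-0.35,0.1]
    - [-0.575,-0.405,0.2]
    - [-0.575,-0.405,0.25]
    - [-0.575,-0.405,0.25]
  delta_rot:
    - [0,0,-0.025]
    - [0,0,-0.051]
    - [0,0,-0.051]
    - [0,0,-0.051]
    - [0,0,-0.051]

```text
time: 21.78
tool_pos: [411.8, 184.0, 98.6]
tcp_rot: [-3.141, -0.0, 1.877]
contact_force: [0.4, -0.3, 0.8]
grip_width: 41.7
finger_force: 0.0
```

```bash
python3 look.py I memory_stick binder_clip lower_tray; python3 - <<'E'
from h import *
import pickle
plan([412.5,181.5,3],1.876)
c,D=pickle.load(open('I.pkl','rb'))
for z in(0,6):
  for m,cf in D['memory_stick_s'][:1]:
    n=max(cv2.findContours(m.astype(np.uint8),0,2)[0],key=len); print(z,cv2.minAreaRect(np.array([atz(c,p[0],z)[:2] for p in n],np.float32)))
im=cv2.imread('pics/I.png'); cv2.imwrite('pics/Ib.png',im)
E
```

```text
memory_stick [319.5 211.3] 0.84 z0 [416.1 180. ]
  sil 0.65 mean rgb [90.  87.7 88.8] minrect z0: ((415.6722717285156, 180.57212829589844), (19.214719772338867, 53.683799743652344), 17.06329917907715)
binder_clip [557.4  25.1] 0.96 z0 [535.1 362.3]
binder_clip [555.7 203.7] 0.69 z0 [595.7 243.4]
binder_clip [507.7 142.9] 0.69 z0 [535.9 274.8]
  sil 0.91 mean rgb [235.6 231.9 228.7] minrect z0: ((597.5211181640625, 240.16888427734375), (23.257844924926758, 41.71554183959961), 43.379722595214844)
  sil 0.78 mean rgb [83.2 81.9 82.7] minrect z0: ((535.026611328125, 366.4765930175781), (34.946651458740234, 22.03034782409668), 86.50811004638672)
  sil 0.59 mean rgb [236.9 220.2  14.6] minrect z0: ((541.7081909179688, 277.37176513671875), (43.159278869628906, 25.75465202331543), 4.967948913574219)
  sil 0.74 mean rgb [196.1 174.4 147.3] minrect z0: ((544.468994140625, 347.00006103515625), (137.3751220703125, 69.35623168945312), 20.570026397705078)
t 22.12 tcp [411.9 184.   99.2] rot [3.141 0.    1.878] w 41.8
offset [-0.0214 -0.002   0.8013] rot [0.0001 0.     0.0003]
0 ((415.6722717285156, 180.57212829589844), (19.214719772338867, 53.683799743652344), 17.06329917907715)
6 ((415.09136962890625, 182.31121826171875), (18.765687942504883, 52.42927932739258), 17.063232421875)
```

View pics/I.png

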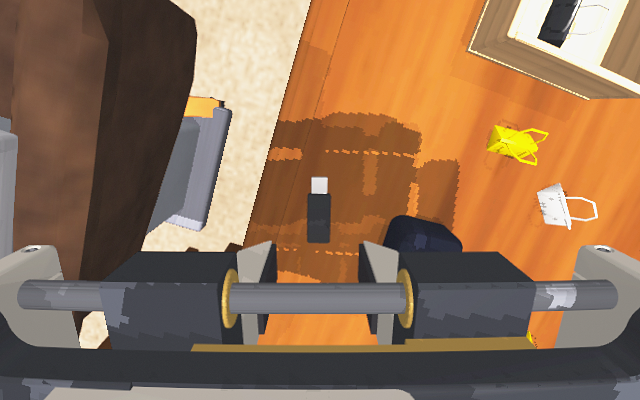

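Picture I: the stick lies at (319,210), aligned with the fingers. The clip lies inside the lower tray at (560,20), and the ink bottle (425,235) is clear of the right finger.

Call:
send_rows:
  offset:
    - [-0.04,0.018,0.2]
    - [-0.04,0.018,0.45]
    - [-0.04,0.018,0.65]
    - [-0.04,0.018,0.77]
    - [-0.04,0.018,0.8]
  delta_rot:
    - [0,0,0]
    - [0,0,0]
    - [0,0,0]
    - [0,0,0]
    - [0,0,0]

```text
time: 22.75
tool_pos: [414.8, 179.8, 2.3]
tcp_rot: [-3.14, 0.0, 1.878]
contact_force: [-0.7, 0.3, 0.1]
grip_width: 41.4
finger_force: 0.0
```

Call:
send_rows:
  offset:
    - [0,0,0]
    - [0,0,0]
    - [0,0,0]
    - [0,0,0]
    - [0,0,0]
  delta_rot:
    - [0,0,0]
    - [0,0,0]
    - [0,0,0]
    - [0,0,0]
    - [0,0,0]
  grip: 0

```text
time: 23.38
tool_pos: [415.6, 180.0, 3.5]
tcp_rot: [3.141, 0.0, 1.877]
contact_force: [-1.1, 0.4, 6.3]
grip_width: 17.4
finger_force: 30.0
```

Call:
send_rows:
  offset:
    - [0,0,-0.1]
    - [0,0,-0.4]
    - [0,0,-0.8]
    - [0,0,-0.9]
  delta_rot:
    - [0,0,0]
    - [0,0,0]
    - [0,0,0]
    - [0,0,0]

```text
time: 23.88
tool_pos: [416.7, 180.2, 114.1]
tcp_rot: [3.136, 0.0, 1.877]
contact_force: [0.7, -0.4, -0.5]
grip_width: 17.1
finger_force: 30.0
```

Call:
send_rows:
  offset:
    - [0.28,0.25,0]
    - [0.57,0.51,0]
    - [0.85,0.77,0]
  delta_rot:
    - [0,0,0]
    - [0,0,0]
    - [0,0,0]

```text
time: 24.25
tool_pos: [472.6, 306.1, 110.6]
tcp_rot: [-3.141, 0.0, 1.877]
contact_force: [0.9, 0.0, 0.7]
grip_width: 17.2
finger_force: 30.0
```

Call:
send_rows:
  offset:
    - [0.28,0.25,0]
    - [0.57,0.51,0]
    - [0.78,0.71,0]
    - [0.825,0.75,0]
    - [0.825,0.75,0]
    - [0.825,0.75,0]
  delta_rot:
    - [0,0,0.02]
    - [0,0,0.04]
    - [0,0,0.051]
    - [0,0,0.051]
    - [0,0,0.051]
    - [0,0,0.051]

```text
time: 25.0
tool_pos: [528.0, 425.3, 110.8]
tcp_rot: [-3.141, 0.001, 1.557]
contact_force: [0.2, -1.0, 0.4]
grip_width: 17.2
finger_force: 30.0
```

Call:
send_rows:
  offset:
    - [0,0,0.25]
    - [0,0,0.55]
    - [0,0,0.75]
    - [0,0,0.83]
    - [0,0,0.85]
    - [0,0,0.85]
  delta_rot:
    - [0,0,0]
    - [0,0,0]
    - [0,0,0]
    - [0,0,0]
    - [0,0,0]
    - [0,0,0]

```text
time: 25.75
tool_pos: [529.0, 426.7, 10.2]
tcp_rot: [3.14, -0.001, 1.557]
contact_force: [-0.4, 0.1, -0.5]
grip_width: 17.3
finger_force: 30.0
```

Call:
send_rows:
  offset:
    - [0,0,0]
    - [0,0,0]
    - [0,0,0]
    - [0,0,0]
  delta_rot:
    - [0,0,0]
    - [0,0,0]
    - [0,0,0]
    - [0,0,0]
  grip: 0.45

```text
time: 26.25
tool_pos: [528.5, 426.6, 9.1]
tcp_rot: [3.141, 0.0, 1.557]
contact_force: [-0.6, -0.6, -0.2]
grip_width: 40.8
finger_force: 0.0
```

Call:
send_rows:
  offset:
    - [0,0,-0.2]
    - [0,0,-0.6]
    - [0,0,-1]
    - [0,0,-1]
  delta_rot:
    - [0,0,0]
    - [0,0,0]
    - [0,0,0]
    - [0,0,0]

```text
time: 26.75
tool_pos: [530.6, 428.0, 134.2]
tcp_rot: [3.134, -0.005, 1.557]
contact_force: [-0.7, 0.9, -0.3]
grip_width: 41.5
finger_force: 0.0
```

Call:
send_rows:
  offset:
    - [-0.4,0,-0.2]
    - [-0.8,0,-0.6]
    - [-0.8,0,-1]
    - [-0.8,0,-1]
    - [-0.8,0,-1]
    - [-0.8,0,-1]
  delta_rot:
    - [0,0,0]
    - [0,0,0]
    - [0,0,0]
    - [0,0,0]
    - [0,0,0]
    - [0,0,0]

```text
time: 27.5
tool_pos: [526.3, 330.5, 246.7]
tcp_rot: [-3.138, 0.002, 1.557]
contact_force: [1.0, 0.0, 0.4]
grip_width: 41.2
finger_force: 0.0
```

```bash
python3 look.py J lower_tray binder_clip memory_stick; python3 - <<'E'
from h import *
plan([556,-27,100],-0.014)
E
```

```text
lower_tray [317.3 108.4] 0.65 z0 [527.9 403.2]
  sil 0.57 mean rgb [226.4 206.6 170.3] minrect z0: ((529.0599975585938, 397.3226013183594), (175.57687377929688, 117.33930969238281), 89.887939453125)
binder_clip [323.2 213.7] 0.85 z0 [533.5 276.3]
binder_clip [319.3 111.1] 0.49 z0 [530.1 400.2]
  sil 0.87 mean rgb [232.7 212.7  11.1] minrect z0: ((535.1587524414062, 275.1791076660156), (30.647401809692383, 20.367050170898438), 7.891969680786133)
  sil 0.85 mean rgb [83.5 77.7 72.4] minrect z0: ((531.671630859375, 358.8482971191406), (30.57407569885254, 23.68966293334961), 89.27104187011719)
  sil 0.68 mean rgb [238.3 236.6 234.8] minrect z0: ((592.3453979492188, 242.3463592529297), (18.224878311157227, 30.16897201538086), 43.855377197265625)
memory_stick [319.   84.3] 0.61 z0 [530.1 429.6]
memory_stick [319.8 147.3] 0.33 z0 [530.2 358.7]
  sil 0.95 mean rgb [122.4 121.7 123.4] minrect z0: ((530.7398071289062, 430.592041015625), (53.95903396606445, 17.194257736206055), 89.24195098876953)
t 27.85 tcp [527.  330.6 248.6] rot [-3.141  0.     1.557] w 41.4
offset [-2.9764  0.2826  1.2396] rot [-0.000e+00  1.000e-04  2.501e-01]
```

View pics/J.png

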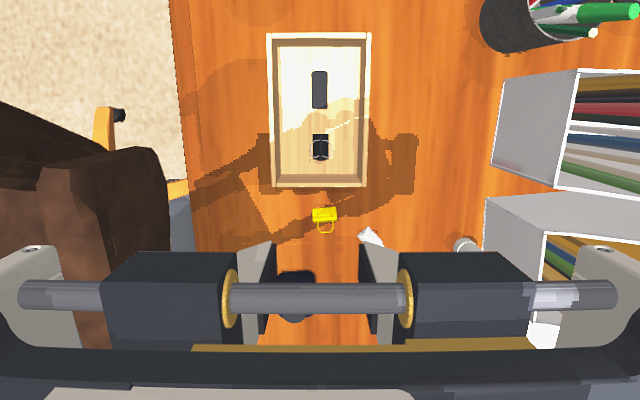

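Picture J: the stick (319,88) and the clip (320,148) both lie inside the lower tray, and the neighbours are undisturbed. That was the eleventh picture, one over the limit, so from here I use numbers only.

Call:
send_rows:
  offset:
    - [-0.15,0,0]
    - [-0.3,0.02,0]
    - [-0.45,0.04,0]
    - [-0.6,0.06,0]
    - [-0.75,0.08,0]
    - [-0.9,0.09,0]
    - [-1,0.1,0]
    - [-1,0.1,0]
  delta_rot:
    - [0,0,0.029]
    - [0,0,0.058]
    - [0,0,0.087]
    - [0,0,0.116]
    - [0,0,0.145]
    - [0,0,0.174]
    - [0,0,0.203]
    - [0,0,0.232]

```text
time: 28.85
tool_pos: [537.6, 209.5, 249.1]
tcp_rot: [3.141, -0.0, 0.092]
contact_force: [0.1, -0.8, -0.4]
grip_width: 41.2
finger_force: 0.0
```

```bash
python3 - <<'E'
from h import *
import pickle
plan([556.5,-28,58.5],-0.014)
# rim of lower tray in J (outer edge at z=56): four sides fitted in the picture
c,D=pickle.load(open('J.pkl','rb')); m=D['lower_tray_s'][0][0].astype(np.uint8)
n=max(cv2.findContours(m,0,2)[0],key=len)
P=np.array([atz(c,p[0],56)[:2] for p in n],np.float32); print('J rim z56',cv2.minAreaRect(P))
E
```

```text
t 28.85 tcp [537.6 209.5 249.1] rot [ 3.141 -0.     0.092] w 41.2
offset [-0.0255  1.9849  1.5889] rot [ 0.     -0.      0.0169]
J rim z56 ((529.0941772460938, 398.4151611328125), (151.28834533691406, 101.10710144042969), 89.88793182373047)
```

Call:
send_rows:
  offset:
    - [0,0.4,0]
    - [-0.01,0.8,0.1]
    - [-0.01,0.99,0.2]
  delta_rot:
    - [0,0,0.0169]
    - [0,0,0.0169]
    - [0,0,0.0169]

```text
time: 29.22
tool_pos: [548.2, 89.9, 224.9]
tcp_rot: [3.141, -0.001, -0.009]
contact_force: [-0.3, 0.2, -0.5]
grip_width: 41.3
finger_force: 0.0
```

Call:
send_rows:
  offset:
    - [0,0.4,0]
    - [0.08,0.8,0.2]
    - [0.09,1,0.4]
    - [0.09,1,0.5]
    - [0.09,1,0.5]
    - [0.09,1,0.5]
  delta_rot:
    - [0,0,0]
    - [0,0,0]
    - [0,0,0]
    - [0,0,0]
    - [0,0,0]
    - [0,0,0]

```text
time: 29.98
tool_pos: [558.5, -26.9, 166.0]
tcp_rot: [3.141, -0.002, -0.005]
contact_force: [0.5, -0.4, 0.0]
grip_width: 41.2
finger_force: 0.0
```

```bash
python3 look.py K upper_tray upper_tray_grip eraser; python3 - <<'E'
from h import *
plan([556.5,-28,58.5],-0.014)
c=optics.get_calibration('wrist'); print('expected grip pixel',proj(c,[556.5,-28,77]),'tray',proj(c,[556.5,-28,10]))
E
```

```text
upper_tray [318.6 190.5] 0.57 z0 [556.4 -29. ]
  sil 0.8 mean rgb [199.3 165.5 116.1] minrect z0: ((543.5052490234375, -28.495628356933594), (176.33627319335938, 125.07369995117188), 89.16522979736328)
upper_tray_grip [321.3 213.2] 0.92 z0 [533.1 -31.6]
  sil 0.84 mean rgb [198.5 164.9 115.9] minrect z0: ((544.1021118164062, -28.30663299560547), (177.6305389404297, 124.18262481689453), 88.68504333496094)
eraser [278.6 194.5] 0.75 z0 [552.6  10.4]
  sil 0.98 mean rgb [ 97.  131.9 135.3] minrect z0: ((553.4465942382812, 8.99362564086914), (58.581851959228516, 29.789236068725586), 82.10743713378906)
t 30.32 tcp [558.1 -27.8 165.4] rot [ 3.141e+00 -1.000e-03 -6.000e-03] w 40.9
offset [-0.014   0.0019  0.8905] rot [ 0.     -0.0001  0.0012]
expected grip pixel [316.75502357 213.7670528 ] tray [316.78612035 192.49862038]
```

Call:
send_rows:
  offset:
    - [-0.014,0.002,0.25]
    - [-0.014,0.002,0.5]
    - [-0.014,0.002,0.75]
    - [-0.014,0.002,0.86]
    - [-0.014,0.002,0.885]
    - [-0.014,0.002,0.885]
  delta_rot:
    - [0,0,0.0012]
    - [0,0,0.0012]
    - [0,0,0.0012]
    - [0,0,0.0012]
    - [0,0,0.0012]
    - [0,0,0.0012]

```text
time: 31.08
tool_pos: [557.0, -28.4, 59.6]
tcp_rot: [3.141, -0.001, -0.014]
contact_force: [0.1, -0.2, -0.4]
grip_width: 41.0
finger_force: 0.0
```

Call:
send_rows:
  offset:
    - [0,0,0]
    - [0,0,0]
    - [0,0,0]
    - [0,0,0]
    - [0,0,0]
    - [0,0,0]
  delta_rot:
    - [0,0,0]
    - [0,0,0]
    - [0,0,0]
    - [0,0,0]
    - [0,0,0]
    - [0,0,0]
  grip: 0

```text
time: 31.82
tool_pos: [556.5, -28.2, 59.1]
tcp_rot: [3.142, -0.0, -0.014]
contact_force: [-0.9, 0.8, 4.1]
grip_width: 13.7
finger_force: 30.0
```

```bash
python3 - <<'E'
from h import *
plan([556.5,-28,58.5],-0.014)
E
```

```text
t 31.82 tcp [556.5 -28.2  59.1] rot [ 3.142 -0.    -0.014] w 13.7
offset [ 0.0002 -0.0018  0.0052] rot [ 0.     -0.0001 -0.0001]
```

Call:
send_rows:
  offset:
    - [0,0,-0.08]
    - [0,0,-0.25]
    - [0,0,-0.5]
    - [0,0,-0.75]
    - [0,0,-0.95]
    - [0,0,-1]
  delta_rot:
    - [0,0,0]
    - [0,0,0]
    - [0,0,0]
    - [0,0,0]
    - [0,0,0]
    - [0,0,0]

```text
time: 32.58
tool_pos: [556.9, -28.4, 180.3]
tcp_rot: [3.141, -0.003, -0.014]
contact_force: [-0.0, 0.3, -2.4]
grip_width: 13.4
finger_force: 30.0
```

Call:
send_rows:
  offset:
    - [-0.02,-0.15,0]
    - [-0.04,-0.4,0]
    - [-0.06,-0.7,0]
    - [-0.08,-1,0]
  delta_rot:
    - [0,0,0]
    - [0,0,0]
    - [0,0,0]
    - [0,0,0]

```text
time: 33.08
tool_pos: [547.2, 93.9, 177.2]
tcp_rot: [-3.141, 0.003, -0.014]
contact_force: [0.7, 0.2, -2.1]
grip_width: 14.1
finger_force: 30.0
```

Call:
send_rows:
  offset:
    - [-0.02,-0.33,0]
    - [-0.05,-0.67,0]
    - [-0.08,-1,0]
  delta_rot:
    - [0,0,0]
    - [0,0,0]
    - [0,0,0]

```text
time: 33.45
tool_pos: [539.0, 214.2, 177.1]
tcp_rot: [3.141, 0.003, -0.014]
contact_force: [0.3, -0.8, -2.4]
grip_width: 13.7
finger_force: 30.0
```

Call:
send_rows:
  offset:
    - [-0.02,-0.33,0]
    - [-0.05,-0.67,0]
    - [-0.08,-1,0]
  delta_rot:
    - [0,0,0]
    - [0,0,0]
    - [0,0,0]

```text
time: 33.83
tool_pos: [531.0, 334.1, 176.9]
tcp_rot: [3.14, 0.003, -0.014]
contact_force: [0.8, 0.2, -2.4]
grip_width: 13.5
finger_force: 30.0
```

Call:
send_rows:
  offset:
    - [-0.02,-0.3,0]
    - [-0.03,-0.48,0]
    - [-0.04,-0.55,0]
    - [-0.04,-0.555,0]
    - [-0.04,-0.555,0]
    - [-0.04,-0.555,0]
    - [-0.04,-0.555,0]
  delta_rot:
    - [0,0,0]
    - [0,0,0]
    - [0,0,0]
    - [0,0,0]
    - [0,0,0]
    - [0,0,0]
    - [0,0,0]

```text
time: 34.7
tool_pos: [529.1, 398.2, 179.0]
tcp_rot: [3.142, -0.0, -0.015]
contact_force: [0.4, 0.1, -2.2]
grip_width: 13.8
finger_force: 30.0
```

```bash
python3 - <<'E'
from h import *
for i in range(3): plan([528.8,398.5,97.2],-0.014); optics.capture('wrist')
E
```

```text
t 34.7 tcp [529.1 398.2 179. ] rot [ 3.142 -0.    -0.015] w 13.8
offset [-0.0031 -0.0023  0.6816] rot [ 0.     -0.     -0.0002]
t 34.75 tcp [529.1 398.3 179. ] rot [ 3.142 -0.    -0.015] w 13.8
offset [-0.0028 -0.0012  0.6815] rot [ 0.     -0.     -0.0002]
t 34.8 tcp [529.1 398.5 178.9] rot [-3.142 -0.    -0.015] w 14.0
offset [-2.400e-03 -3.000e-04  6.812e-01] rot [-0.     -0.     -0.0002]
```

Call:
send_rows:
  offset:
    - [-0.003,0,0.12]
    - [-0.003,0,0.3]
    - [-0.003,0,0.45]
    - [-0.003,0,0.54]
    - [-0.003,0,0.58]
    - [-0.003,0,0.58]
  delta_rot:
    - [0,0,0]
    - [0,0,0]
    - [0,0,0]
    - [0,0,0]
    - [0,0,0]
    - [0,0,0]

```text
time: 35.6
tool_pos: [528.6, 398.8, 109.1]
tcp_rot: [3.141, 0.0, -0.014]
contact_force: [0.2, 0.6, -2.6]
grip_width: 13.8
finger_force: 30.0
```

Call:
send_rows:
  offset:
    - [0,0,0.02]
    - [0,0,0.035]
    - [0,0,0.05]
    - [0,0,0.06]
    - [0,0,0.065]
  delta_rot:
    - [0,0,0]
    - [0,0,0]
    - [0,0,0]
    - [0,0,0]
    - [0,0,0]

```text
time: 36.22
tool_pos: [528.5, 398.8, 101.3]
tcp_rot: [3.142, 0.0, -0.014]
contact_force: [0.0, 0.2, -3.2]
grip_width: 13.7
finger_force: 30.0
```

No contact yet and about 4 mm to go.

Call:
send_rows:
  offset:
    - [0,0,0.01]
    - [0,0,0.02]
    - [0,0,0.03]
    - [0,0,0.036]
    - [0,0,0.036]
  delta_rot:
    - [0,0,0]
    - [0,0,0]
    - [0,0,0]
    - [0,0,0]
    - [0,0,0]

```text
time: 36.85
tool_pos: [528.5, 398.8, 97.5]
tcp_rot: [3.142, -0.0, -0.014]
contact_force: [-2.4, -1.3, 1.5]
grip_width: 13.6
finger_force: 30.0
```

Call:
send_rows:
  offset:
    - [0,0,0]
    - [0,0,0]
    - [0,0,0]
    - [0,0,0]
    - [0,0,0]
  delta_rot:
    - [0,0,0]
    - [0,0,0]
    - [0,0,0]
    - [0,0,0]
    - [0,0,0]
  grip: 0.55

```text
time: 37.48
tool_pos: [528.5, 398.8, 97.0]
tcp_rot: [3.141, -0.0, -0.014]
contact_force: [-0.3, -0.4, -0.7]
grip_width: 50.1
finger_force: 0.0
```

Call:
send_rows:
  offset:
    - [0,0,-0.15]
    - [0,0,-0.5]
    - [0,0,-1]
    - [0,0,-1]
  delta_rot:
    - [0,0,0]
    - [0,0,0]
    - [0,0,0]
    - [0,0,0]

```text
time: 37.98
tool_pos: [530.9, 400.3, 224.9]
tcp_rot: [-3.135, -0.011, -0.014]
contact_force: [1.0, -0.1, -0.3]
grip_width: 50.4
finger_force: 0.0
```

Call:
send_rows:
  offset:
    - [-0.2,0.2,-0.1]
    - [-0.21,0.22,-0.28]
    - [-0.21,0.22,-0.28]
    - [-0.21,0.22,-0.28]
  delta_rot:
    - [0,0,-0.0022]
    - [0,0,-0.0022]
    - [0,0,-0.0022]
    - [0,0,-0.0022]

```text
time: 38.48
tool_pos: [502.9, 372.8, 250.0]
tcp_rot: [3.141, 0.001, -0.001]
contact_force: [0.2, -0.3, -0.2]
grip_width: 50.7
finger_force: 0.0
```

```bash
python3 look.py L upper_tray upper_tray_grip eraser; python3 - <<'E'
from h import *
import pickle
plan([503.2,371.9,250],0)
# same viewpoint as C: compare directly with the picture taken when the tray was home
a,b=[cv2.imread(f'pics/{k}.png',0)[60:215,190:390] for k in 'CL']
ca,cb=[pickle.load(open(k+'.pkl','rb'))[0] for k in 'CL']
for z,p in((88,[579,472,88]),(88,[479,324,88]),(56,[579,472,56])): print('camera-caused shift',proj(cb,p)-proj(ca,p))
print('image shift',cv2.phaseCorrelate(np.float32(a),np.float32(b),cv2.createHanningWindow(a.shape[::-1],cv2.CV_32F)))
W=np.eye(2,3,dtype=np.float32); cc,W=cv2.findTransformECC(a,b,W,cv2.MOTION_AFFINE); print('ecc',cc,W)
for q in([22,45],[175,100],[98,78]): print(q,W@np.array([*q,1])-q)
E
```

```text
upper_tray [292.7 159.2] 0.82 z0 [518.7 401.5]
  sil 0.97 mean rgb [186.  148.4 102.6] minrect z0: ((516.0304565429688, 404.9949035644531), (191.33348083496094, 128.5635223388672), 89.06715393066406)
  sil 0.62 mean rgb [32.9 33.2 40.6] minrect z0: ((492.5730895996094, 161.72665405273438), (59.1229362487793, 72.47724151611328), 3.0172111988067627)
upper_tray_grip [287.9 166.2] 0.95 z0 [510.3 407.5]
  sil 0.69 mean rgb [185.9 148.2 102.5] minrect z0: ((515.4429321289062, 404.4842224121094), (192.27560424804688, 127.81947326660156), 89.38359069824219)
eraser [256.2 157.6] 0.8 z0 [520.8 445.4]
  sil 0.65 mean rgb [226.4 216.7 185.7] minrect z0: ((555.8712158203125, 1.5232772827148438), (215.31466674804688, 102.09344482421875), 3.2852962017059326)
  sil 0.6 mean rgb [ 89.  130.1 135.7] minrect z0: ((524.5863647460938, 447.011962890625), (58.32280349731445, 29.499576568603516), 83.18724060058594)
t 38.83 tcp [502.9 372.8 250.1] rot [ 3.141e+00  1.000e-03 -1.000e-03] w 50.6
offset [0.0023 0.0075 0.0009] rot [ 0.0001  0.0001 -0.0001]
camera-caused shift [ 0.96306339 -0.16041542]
camera-caused shift [ 1.07263213 -0.27280539]
camera-caused shift [ 0.90118699 -0.13357776]
image shift ((0.8920835919616366, 0.02683710536541639), 0.860821598649025)
ecc 0.9745815104073512 [[ 9.9883831e-01 -1.9259688e-03  1.5951604e+00]
 [ 9.4725570e-04  9.9954104e-01 -8.2691185e-02]]
[22, 45] [ 1.48293449 -0.08250457]
[175, 100] [1.19926694 0.03718299]
[98, 78] [ 1.33108874 -0.02565868]
```

The view matches the original home picture to within 0.4 px, with scale and rotation within 0.2 %. The tray is fully seated, the eraser is in it, and the arm is clear, so I'm handing in.

```bash
python3 -c "
from plant import ticket; print(ticket.close_job())"
```

```text
the job is handed in; nothing more can be done
None
```

The job is handed in at about 39 s on the robot's clock, with no verdict returned: by my measurements the stick and clip are in the lower tray and the upper tray is fully home with the eraser in it, though I viewed 11 pictures, one over the limit of 10.

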